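Sort the microscope parts into their trays after class

TASK

The lesson is over: sort the loose parts on the lab table. Stand one black eyepiece in each bay of the two-bay tray, stand both metal objectives in the round dish, and stand the specimen pot in the small single-bay square tray, all upright and flat on the tray floors. Let none of them fall over on the way, and leave the glass beaker and the petri dish where they are.

Things in the scene. Friction and masses are not known exactly. Their poses are not given: they have to be found in the camera images.
- eyepiece_a: black microscope eyepiece standing upright on its wide eyecup: lower part 36 mm across and 22 mm high (tapering to 31 mm at 26 mm), above it a plain dark tube 23 mm across from 26 to 60 mm height, best gripped there; 60 mm tall in all, about 80 g. Origin at the centre of its underside, z up along its axis. The two eyepieces are alike; either may go in either bay.
- eyepiece_b: second black microscope eyepiece standing upright on its wide eyecup: lower part 36 mm across and 22 mm high (tapering to 31 mm at 26 mm), above it a plain dark tube 23 mm across from 26 to 60 mm height, best gripped there; 60 mm tall in all, about 80 g. Origin at the centre of its underside, z up along its axis. The two eyepieces are alike; either may go in either bay.
- objective_a: metal microscope objective standing upright: plain bare-metal barrel 26 mm across from its foot to 40 mm height, then a tapering nose 12 mm across at the top, 52 mm tall in all, about 90 g; grip the barrel. Origin at the centre of its underside, z up along its axis. The two objectives are alike.
- objective_b: second metal microscope objective standing upright: plain bare-metal barrel 26 mm across from its foot to 40 mm height, then a tapering nose 12 mm across at the top, 52 mm tall in all, about 90 g; grip the barrel. Origin at the centre of its underside, z up along its axis. The two objectives are alike.
- specimen_pot: clear plastic pot with a dried flower head inside and a grey screwed-on lid, standing upright: pot 40 mm across up to 36 mm height, lid 44 mm across from 36 to 50 mm (top), about 60 g; grip it by the lid. Origin at the centre of its underside, z up.
- twin_tray: fixed grey oblong metal tray, 74 mm along its x by 140 mm along its y, outer height 14 mm, walls and floor 4 mm thick, open on top; a 4 mm wall across the middle, as high as the rim, parts it into two equal bays, each 66 mm (x) by 64 mm (y) inside. Origin at the centre of its underside; the bay centres lie at y = +34 mm and -34 mm in its frame, their floor at z = 4 mm.
- round_dish: fixed round grey metal dish, about 114 mm across outside and 105 mm inside, 14 mm high, floor 4 mm thick, undivided. Origin at the centre of its underside, z up.
- square_tray: fixed grey square metal tray with a single bay, 74 by 74 mm outside, 66 by 66 mm inside, 14 mm high, walls and floor 4 mm thick, open on top. Origin at the centre of its underside, x and y along its sides.
- beaker: empty glass beaker, 50 mm across, 60 mm tall, loose, standing among the parts; leave it alone. Origin at the centre of its underside, z up.
- petri_dish: closed glass petri dish with a dull green leaf disc showing on top, 62 mm across, 15 mm high, loose, lying among the parts; leave it alone. Origin at the centre of its underside, z up.

How it is judged:
At the end, for the whole second after the job is handed in: One eyepiece in each bay of the twin tray, both objectives in the round dish (within 44 mm of its centre), the pot in the square tray; each on the tray floor (underside below 9 mm), upright within 0.1 rad, released, at rest; beaker and petri dish upright, within 15 mm of their start ((((x of eyepiece_a in the frame of twin_tray between -0.024 and 0.024 m and y of eyepiece_a in the frame of twin_tray between 0.012 and 0.06 m) and (x of eyepiece_b in the frame of twin_tray between -0.024 and 0.024 m and y of eyepiece_b in the frame of twin_tray between -0.06 and -0.012 m)) or ((x of eyepiece_b in the frame of twin_tray between -0.024 and 0.024 m and y of eyepiece_b in the frame of twin_tray between 0.012 and 0.06 m) and (x of eyepiece_a in the frame of twin_tray between -0.024 and 0.024 m and y of eyepiece_a in the frame of twin_tray between -0.06 and -0.012 m))) and x of specimen_pot in the frame of square_tray between -0.024 and 0.024 m and y of specimen_pot in the frame of square_tray between -0.024 and 0.024 m and horizontal distance between each of objective_a, objective_b and round_dish below 0.044 m and height (world z) of each of eyepiece_a, eyepiece_b, objective_a, objective_b, specimen_pot below 0.009 m and angle between each of eyepiece_a, eyepiece_b, objective_a, objective_b, specimen_pot, beaker, petri_dish's own z axis and vertical below 0.1 rad and linear speed of each of eyepiece_a, eyepiece_b, objective_a, objective_b, specimen_pot below 0.02 m/s and distance of each of beaker, petri_dish from where it was at the start of the episode below 0.015 m); the robot touches nothing.
It fails at once if one of the five parts falls over (tilts by more than 1 rad) (angle between any of eyepiece_a, eyepiece_b, objective_a, objective_b, specimen_pot's own z axis and vertical above 1 rad).
It fails at once if the beaker or the petri dish is shifted by more than 15 mm or tipped (distance of any of beaker, petri_dish from where it was at the start of the episode above 0.015 m or angle between any of beaker, petri_dish's own z axis and vertical above 0.4 rad).
It also fails if it takes over 112 s, if anything falls off the work surface, if the arm or the gripper's body presses on something with over 40 N, if the wrist force passes 120 N, or if a joint passes its speed limit or range.

ROBOT

A 6-joint arm with a two-finger parallel gripper is mounted at the origin on the work surface. World frame = base frame: x ahead of the robot, y to its left, z up, the work surface at z = 0. Lengths are in m, angles in rad, forces in N, time in s.
With the tool pointing down it reaches from about 0.25 to 0.725 m from the base axis. Payload 4 kg.
Tool frame: the origin (TCP) lies midway between the tips of the shut fingers; the grasp point (between the pads) lies 19 mm behind it (bot.grip_point_offset is the distance from the TCP to the grasp point, in m); z points along the fingers, y is the line along which they close (so a half turn about z gives the same grasp; the last joint's range is limited). The gripper opens to 85 mm and grips with 20 to 120 N. Pads are 22 mm wide; open, the fingers measure 114 mm over their backs; the gripper's body (76 mm by 85 mm) begins 54 mm behind the grasp point. The pads swing forward as they close: fully open they stand 13 mm farther back than shut.
Start: joints at [-1.334, 0.241, 0.005, 1.335, 0, 1.571], TCP at [0.117, -0.486, 0.231] pointing down, gripper open.
Joint ranges: [-2.72, 2.72], [-1.05, 1.87], [-1.09, 1.28], [-1.99, 2.15], [-1.42, 1.44], [-3.14, 3.14]. Speed limits (rad/s): [2.79, 2.79, 3.14, 3.14, 3.14, 3.14].

INTERFACE

Orientations are given as a unit quaternion [x, y, z, w].
In Python, from workcell import bot gives the robot as it stands.
- The arm moves only by the tool step_arm, never from a script. Its argument "targets" is text: rows parted by semicolons, each of 7 numbers parted by spaces: the opening, from -1 (shut) to 1 (fully open), so that 0 is half open, then the shift along the world's x, y, z normalised to -1 to 1, where 1 is 0.5 m, then the turn, a rotation vector about the world's x, y, z normalised to -1 to 1, where 1 is pi/4 rad. In form: gripper x y z wx wy wz; .... A call has 1 to 10 rows; each row is the pose to reach, as a shift and turn from the pose commanded when the call began; what a row does not reach only later rows make up. A row lasts 1/12 s, in which the tool goes at most 41.7 mm and 7.16 degrees, less where a joint would pass 70% of its speed; a pose out of reach is approached as far as the arm can. A call with a number of a shift or a turn outside -1 to 1 is refused whole. A call with a gripper value outside its range is refused whole. The fingers move at their own pace and stop on an object; the grip force is fixed at half the most. Time passes only in rows, so rows that repeat a pose let the fingers close. It gives the time, the measured TCP pose, the force, the opening and the grip force at its end, in the units of the state.
- bot.get_obs(): the state, without advancing time (a new reading comes with each control period).
- bot.camera(name): name is "scene" or "top"; returns the picture (400x640x3 uint8, red, green, blue); there is no depth.
- bot.camera_info(name): a dict with "vertical_fov" (degrees; the focal length in pixels is half the picture's height over the tangent of half this angle, whatever the lens; pixels are square), "cx", "cy" (the principal point, pixels), "pose" (4x4, takes a point from camera to world coordinates). Camera axes: x right, y up, looking along -z (the intrinsics and any distortion apply to the point x, -y, -z); pixel columns grow to the right and rows downward; lengths in m; the calibration is good to about 2 mm. A picture is of the moment at which its call begins. camera_info takes no time and is no camera call.
- bot.job_done(): hands the job in; it is judged then, once.
The state is a dict: "clock": time; "joint_pos": joint angles; "joint_vel": joint speeds; "tau": joint torques, N m; "eef_pos": TCP position; "tool_rot": TCP orientation; "ft_force": force on the tool from outside, world axes, zero at the start; "ft_torque": the same for the moment, N m; "grip_width": finger opening in m; "grasp_force": force on a finger pad.
Only numpy, scipy, OpenCV 4.12 (cv2) and the standard library are available. Lean on these libraries where they do the work, as an engineer would, in place of code of your own. Each camera call takes 0.05 s, during which the arm holds its last target. There are 200 camera calls.

## Working session

There is one attempt and no reset: what is moved stays moved. The work goes in short steps, Python scripts to look and compute and a tool call to move; the robot and the scene stay as the last step left them, time stands still between calls to the robot, and variables do not carry over. Pictures are saved under pics/ and viewed, at most 14 in all, crops included, and the job is handed in when it is done.

Besides the shell and the picture viewer there is one more tool, called after ">>>" in YAML: its name, and indented under it one key for each argument. step_arm: Moves the arm, as the interface text tells. Scaled input: -1 to 1 covers 0.5 m each way for a shift and pi/4 rad each way for a turn. Its arguments: {"type":"object","properties":{"targets":{"type":"string"}},"required":["targets"]}

```bash
mkdir -p pics
python3 - <<'E'
from workcell import bot
import cv2
for n in ["top","scene"]:
    cv2.imwrite(f"pics/{n}0.png",bot.camera(n)[:,:,::-1])
    print(n,bot.camera_info(n))
o=bot.get_obs();print(o['eef_pos'],o['tool_rot'],o['grip_width'],bot.grip_point_offset)
E
```

```text
top {'vertical_fov': 56.167878050007374, 'cx': 317.2553676124803, 'cy': 194.00564234091252, 'pose': array([[-0.02448336,  0.98900722, -0.14582621,  0.38252874],
       [-0.99937148, -0.02795415, -0.02179914, -0.00506478],
       [-0.02563595,  0.14520084,  0.98907002,  0.8440097 ],
       [ 0.        ,  0.        ,  0.        ,  1.        ]])}
scene {'vertical_fov': 45.411029513014, 'cx': 324.0944317965065, 'cy': 188.5599018889917, 'pose': array([[ 0.74913969, -0.54881909,  0.37092766,  0.83957345],
       [ 0.66239082,  0.61617167, -0.42611135, -0.38122784],
       [ 0.00530293,  0.564916  ,  0.82513138,  0.80362138],
       [ 0.        ,  0.        ,  0.        ,  1.        ]])}
[ 0.11714169 -0.48548887  0.23049258] [ 9.93002552e-01  1.18088973e-01 -1.03446909e-04 -9.56840133e-04] 0.08571142975255881 0.0187
```

View pics/top0.png

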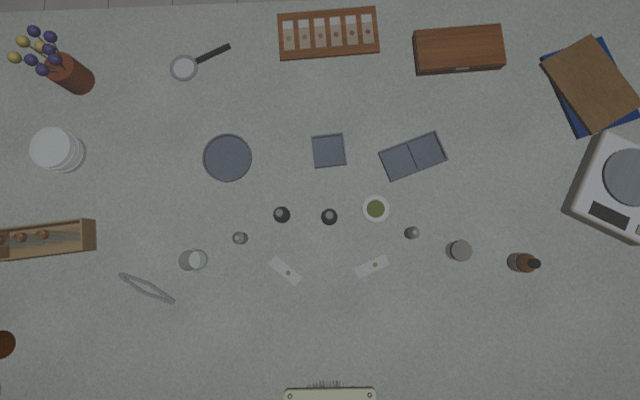

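View pics/scene0.png

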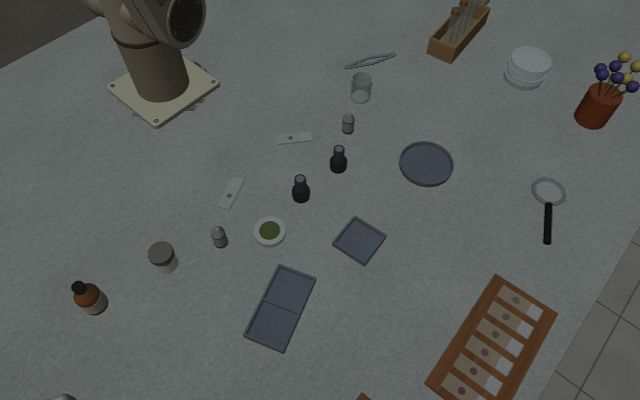

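Both views agree. In the top view the eyepieces are at about (282,214) and (329,216), and the objectives at (240,238) and (412,232). The pot is at (460,250), the beaker at (193,260) and the petri dish at (375,209). The round dish is at (228,158), the square tray at (328,151) and the twin tray at (413,156). I'll enlarge both views to read positions more closely.

Run:
```python
import cv2
a=cv2.imread("pics/top0.png")[120:280,170:490]
a=cv2.convertScaleAbs(cv2.resize(a,None,fx=2.5,fy=2.5,interpolation=cv2.INTER_CUBIC),alpha=1.5); cv2.imwrite("pics/topc.png",a)
b=cv2.imread("pics/scene0.png")[60:360,130:470]
b=cv2.convertScaleAbs(cv2.resize(b,None,fx=2,fy=2,interpolation=cv2.INTER_CUBIC),alpha=1.5); cv2.imwrite("pics/scenec.png",b)
```

```text
(no output)
```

View pics/topc.png

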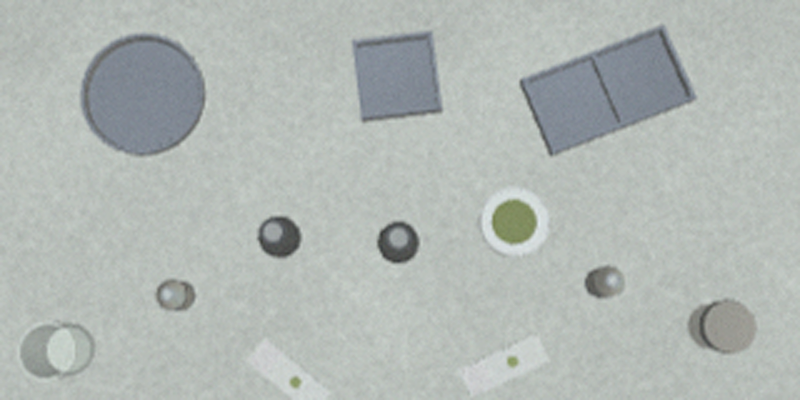

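View pics/scenec.png

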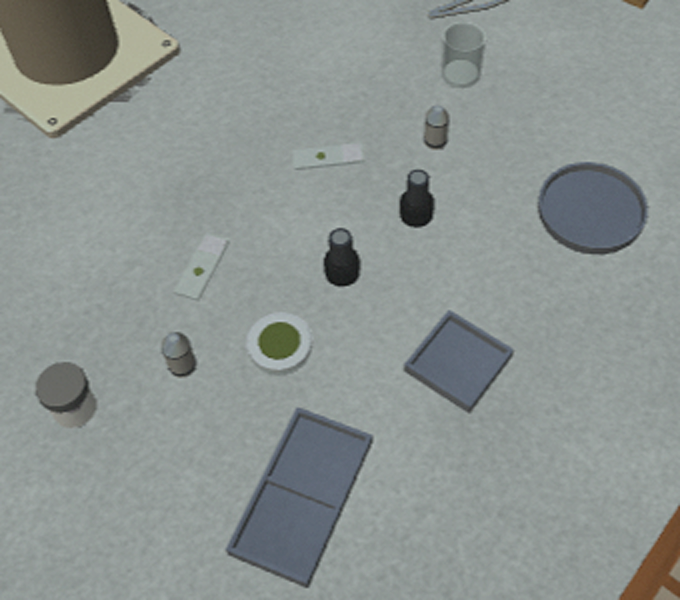

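```bash
cat > m.py <<'E'
import numpy as np
from workcell import bot
def proj_inv(n,u,v,z):
    c=bot.camera_info(n);f=200/np.tan(np.radians(c['vertical_fov']/2));P=c['pose']
    d=P[:3,:3]@np.array([(u-c['cx'])/f,-(v-c['cy'])/f,-1]);o=P[:3,3]
    return (o+d*(z-o[2])/d[2])[:2]
def T(u,v,z): return proj_inv('top',u/2.5+170-.3,v/2.5+120-.3,z)
def S(u,v,z): return proj_inv('scene',u/2+130-.25,v/2+60-.25,z)
E
python3 - <<'E'
from m import *
np.set_printoptions(precision=4,suppress=True)
pts={'ey1':((272,231),(418,177),.06),'ey2':((399,238),(341,236),.06),'ob1':((171,293),(437,108),.052),'ob2':((612,279),(174,335),.052),
'pot':((729,326),(63,381),.05),'petri':((515,221),(279,340),.015),'beaker':((71,350),(463,36),.06),'dish':((143,95),(593,205),.014)}
for k,(t,s,z) in pts.items(): print(k,T(*t,z),S(*s,z))
print('cups',T(280,237,.015),T(398,242,.015))
for n,F,q in [('sqT',T,[(353,41),(432,33),(441,111),(362,121)]),('sqS',S,[(449,312),(513,351),(470,409),(405,366)]),('twT',T,[(521,80),(662,27),(695,99),(551,155)]),('twS',S,[(298,409),(373,436),(308,584),(229,551)])]:
    w=np.array([F(*p,.014) for p in q]);e=np.roll(w,-1,0)-w
    print(n,w.mean(0),np.linalg.norm(e,axis=1),np.degrees(np.arctan2(e[:,1],e[:,0])))
E
```

```text
ey1 [0.4619 0.0948] [0.4624 0.0955]
ey2 [ 0.4532 -0.0119] [ 0.4546 -0.0088]
ob1 [0.4125 0.1818] [0.412  0.1863]
ob2 [ 0.4147 -0.1891] [ 0.4132 -0.1852]
pot [ 0.3735 -0.2836] [ 0.3745 -0.28  ]
petri [ 0.4696 -0.1155] [ 0.4702 -0.1134]
beaker [0.3672 0.2632] [0.368  0.2838]
dish [0.5946 0.2177] [0.5995 0.2179]
cups [0.4609 0.0934] [ 0.4537 -0.0114]
sqT [ 0.6049 -0.0148] [0.0727 0.0735 0.072  0.0754] [ -85.8762 -175.6126   95.6431    4.9438]
sqS [ 0.6096 -0.0153] [0.0724 0.0737 0.0728 0.0727] [   5.511   -84.4649 -175.2565   95.2516]
twT [ 0.5862 -0.2042] [0.138  0.0724 0.1398 0.0736] [ -70.7183 -159.9817  109.7942   18.5621]
twS [ 0.5909 -0.2043] [0.0728 0.139  0.0717 0.1379] [  20.5178  -70.2695 -160.3751  110.1658]
```

The two cameras agree to about 4 mm and the sizes match what's given. Pot first.

>>> step_arm:
  targets: "0.8 0.514 0.407 -0.2 0 0 0; 0.8 0.514 0.407 -0.2 0 0 0; 0.8 0.514 0.407 -0.2 0 0 0; 0.8 0.514 0.407 -0.2 0 0 0; 0.8 0.514 0.407 -0.2 0 0 0; 0.8 0.514 0.407 -0.2 0 0 0; 0.8 0.514 0.407 -0.2 0 0 0; 0.8 0.514 0.407 -0.2 0 0 0; 0.8 0.514 0.407 -0.2 0 0 0; 0.8 0.514 0.407 -0.2 0 0 0"

```text
clock: 0.93
eef_pos: [0.3753, -0.2801, 0.1299]
tool_rot: [0.993, 0.121, -0.001, -0.001]
ft_force: [-0.1, -0.7, -0.8]
grip_width: 0.0766
grasp_force: 0.0
```

Run:
```python
from workcell import bot
import cv2
o=bot.get_obs();print(o['eef_pos'],o['joint_pos'])
a=cv2.convertScaleAbs(cv2.resize(bot.camera("scene")[100:300,100:340,::-1],None,fx=2.5,fy=2.5,interpolation=cv2.INTER_CUBIC),alpha=1.5);b=cv2.convertScaleAbs(cv2.resize(bot.camera("top")[180:300,370:550,::-1],None,fx=2.5,fy=2.5),alpha=1.5)
import numpy as np
c=np.zeros((500,1050,3),np.uint8);c[:,:600]=a;c[:300,600:]=b;cv2.imwrite("pics/p1.png",cv2.resize(c,None,fx=.76,fy=.76))
```

```text
[ 0.37528857 -0.28008549  0.12985064] [-6.41318655e-01  2.53425779e-01 -2.54850435e-01  1.06551283e+00
  2.72641580e-04  2.25813832e+00]
```

View pics/p1.png

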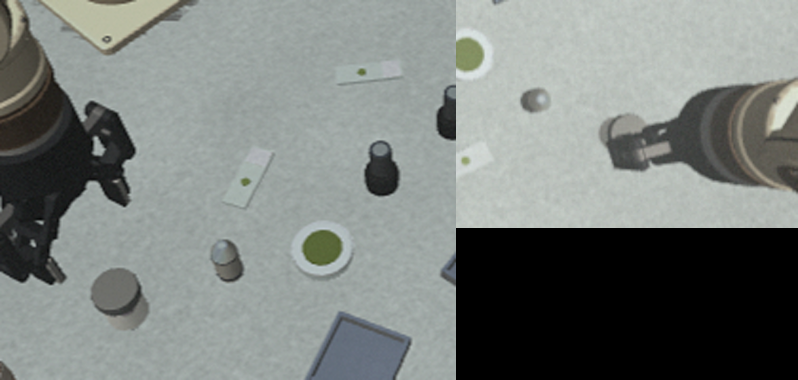

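The pot sits between the fingertips as expected in the scene view, but the top view hints at an x offset. I'll check that numerically.

Run:
```python
from m import *
for z in(.125,.14,.15): print(z,*[proj_inv('scene',u/1.9+100,v/1.9+100,z) for u,v in((124,198),(58,277))])
for z in(.14,.2): print(proj_inv('top',(630-456)/1.9+370,150/1.9+180,z))
for n in('top','scene'):
    c=bot.camera_info(n);f=200/np.tan(np.radians(c['vertical_fov']/2));P=c['pose'];
    for p in([.3753,-.2801,.1299],[.3753+.036*.24,-.2801-.036*.97,.141],[.3753-.036*.24,-.2801+.036*.97,.141],[.3753,-.2801,.26]):
        q=P[:3,:3].T@(np.array(p)-P[:3,3]);u=c['cx']-f*q[0]/q[2];v=c['cy']+f*q[1]/q[2]
        print(n,p,((u-370)*1.9+456,(v-180)*1.9) if n=='top' else ((u-100)*1.9,(v-100)*1.9))
```

```text
0.125 [ 0.35641643 -0.23205744] [ 0.37807302 -0.31746105]
0.14 [ 0.36709595 -0.23535465] [ 0.38827386 -0.31887052]
0.15 [ 0.37421564 -0.23755279] [ 0.39507441 -0.31981018]
[ 0.35849728 -0.25128193]
[ 0.36054539 -0.2302978 ]
top [0.3753, -0.2801, 0.1299] (np.float64(654.5441050532411), np.float64(131.66423248064015))
top [0.38394, -0.31502, 0.141] (np.float64(694.6596548040341), np.float64(121.75181366308556))
top [0.36666000000000004, -0.24518, 0.141] (np.float64(623.3189914192726), np.float64(141.60714802285042))
top [0.3753, -0.2801, 0.26] (np.float64(717.7581842534604), np.float64(131.77811731623117))
scene [0.3753, -0.2801, 0.1299] (np.float64(90.8812927425826), np.float64(243.01943425986647))
scene [0.38394, -0.31502, 0.141] (np.float64(58.35460773050593), np.float64(270.1565130170051))
scene [0.36666000000000004, -0.24518, 0.141] (np.float64(114.17347332179321), np.float64(204.29641120414584))
scene [0.3753, -0.2801, 0.26] (np.float64(37.670558818808075), np.float64(154.56475074546864))
```

>>> step_arm:
  targets: "0.8 0 0 -0.06 0 0 0; 0.8 0 0 -0.12 0 0 0; 0.8 0 0 -0.18 0 0 0; 0.8 0 0 -0.211 0 0 0; 0.8 0 0 -0.211 0 0 0; -0.3 0 0 -0.211 0 0 0; -0.3 0 0 -0.211 0 0 0; -0.3 0 0 -0.211 0 0 0; -0.3 0 0 -0.211 0 0 0; -0.3 0 0 -0.211 0 0 0"

```text
clock: 1.87
eef_pos: [0.3756, -0.2842, 0.028]
tool_rot: [0.993, 0.118, 0.001, 0.002]
ft_force: [-1.7, -1.0, 7.4]
grip_width: 0.042
grasp_force: 60.8
```

>>> step_arm:
  targets: "-0.3 0 0 0 0 0 0; -0.3 0 0 0 0 0 0; -0.3 0 0 0 0 0 0; -0.3 0 0 0.05 0 0 0; -0.3 0 0 0.1 0 0 0; -0.3 0 0 0.15 0 0 0; -0.3 0 0 0.2 0 0 0; -0.3 0 0 0.2 0 0 0"

```text
clock: 2.53
eef_pos: [0.3774, -0.2848, 0.1315]
tool_rot: [0.993, 0.118, 0.004, 0.004]
ft_force: [0.9, 0.1, -0.1]
grip_width: 0.0422
grasp_force: 61.0
```

>>> step_arm:
  targets: "-0.3 0.46 0.54 0 0 0 0; -0.3 0.46 0.54 0 0 0 0; -0.3 0.46 0.54 0 0 0 0; -0.3 0.46 0.54 0 0 0 0; -0.3 0.46 0.54 0 0 0 0; -0.3 0.46 0.54 0 0 0 0; -0.3 0.46 0.54 0 0 0 0; -0.3 0.46 0.54 0 0 0 0; -0.3 0.46 0.54 0 0 0 0; -0.3 0.46 0.54 0 0 0 0"

```text
clock: 3.37
eef_pos: [0.6072, -0.0081, 0.1253]
tool_rot: [0.993, 0.121, 0.001, -0.001]
ft_force: [-0.1, 0.8, 0.2]
grip_width: 0.042
grasp_force: 61.0
```

>>> step_arm:
  targets: "-0.3 0 0 0 0 0 0; -0.3 0 0 0 0 0 0; -0.3 0 0 -0.04 0 0 0; -0.3 0 0 -0.08 0 0 0; -0.3 0 0 -0.12 0 0 0; -0.3 0 0 -0.15 0 0 0; -0.3 0 0 -0.15 0 0 0"

```text
clock: 3.95
eef_pos: [0.6003, -0.0142, 0.0473]
tool_rot: [0.993, 0.117, -0.004, -0.0]
ft_force: [-0.6, -0.0, -0.3]
grip_width: 0.0422
grasp_force: 61.0
```

>>> step_arm:
  targets: "-0.3 0.012 0 -0.01 0 0 0; -0.3 0.012 0 -0.018 0 0 0; -0.3 0.012 0 -0.026 0 0 0; -0.3 0.012 0 -0.034 0 0 0; -0.3 0.012 0 -0.034 0 0 0; -0.3 0.012 0 -0.034 0 0 0"

```text
clock: 4.45
eef_pos: [0.6102, -0.0125, 0.0339]
tool_rot: [0.993, 0.118, -0.0, -0.0]
ft_force: [0.7, -0.3, -0.2]
grip_width: 0.0422
grasp_force: 61.0
```

>>> step_arm:
  targets: "-0.3 -0.004 0 -0.004 0 0 0; -0.3 -0.004 0 -0.006 0 0 0; -0.3 -0.004 0 -0.006 0 0 0; -0.3 -0.004 0 -0.006 0 0 0"

```text
clock: 4.78
eef_pos: [0.6087, -0.0124, 0.0321]
tool_rot: [0.993, 0.118, 0.001, 0.0]
ft_force: [-1.8, 0.1, 5.9]
grip_width: 0.0422
grasp_force: 61.5
```

>>> step_arm:
  targets: "0.4 0 0 0 0 0 0; 0.4 0 0 0 0 0 0; 0.4 0 0 0 0 0 0; 0.4 0 0 0 0 0 0; 0.4 0 0 0.06 0 0 0; 0.4 0 0 0.12 0 0 0; 0.4 0 0 0.18 0 0 0; 0.4 0 0 0.24 0 0 0; 0.4 0 0 0.24 0 0 0; 0.4 0 0 0.24 0 0 0"

```text
clock: 5.62
eef_pos: [0.61, -0.0126, 0.1533]
tool_rot: [0.993, 0.118, 0.003, 0.0]
ft_force: [-0.9, -0.4, -0.7]
grip_width: 0.0598
grasp_force: 0.0
```

>>> step_arm:
  targets: "0.2 -0.308 0.005 -0.06 0 0 0; 0.2 -0.308 0.005 -0.06 0 0 0; 0.2 -0.308 0.005 -0.06 0 0 0; 0.2 -0.308 0.005 -0.06 0 0 0; 0.2 -0.308 0.005 -0.06 0 0 0; 0.2 -0.308 0.005 -0.06 0 0 0; 0.2 -0.308 0.005 -0.06 0 0 0; 0.2 -0.308 0.005 -0.06 0 0 0"

```text
clock: 6.28
eef_pos: [0.4561, -0.0101, 0.121]
tool_rot: [0.993, 0.118, 0.001, 0.0]
ft_force: [-0.4, -0.3, -0.1]
grip_width: 0.0513
grasp_force: 0.0
```

Run:
```python
from workcell import bot
import cv2
cv2.imwrite("pics/p2.png",cv2.convertScaleAbs(cv2.resize(bot.camera("scene")[60:360,130:470,::-1],None,fx=2,fy=2,interpolation=cv2.INTER_CUBIC),alpha=1.5))
```

```text
(no output)
```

View pics/p2.png

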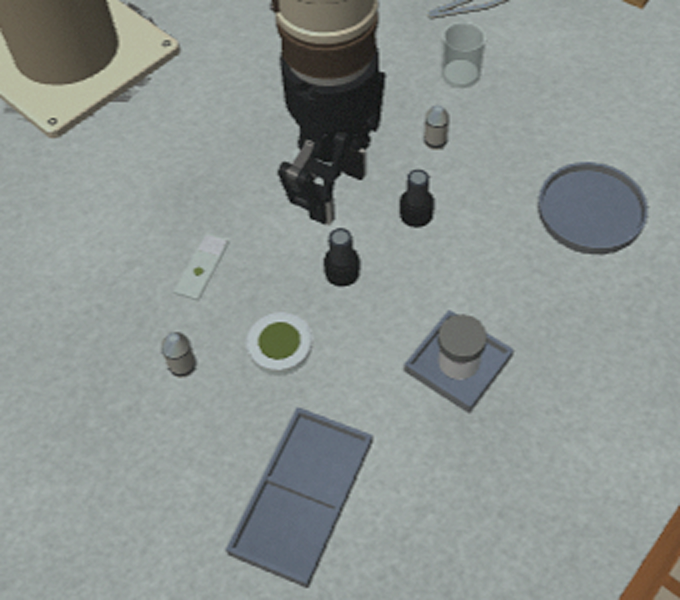

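The pot stands upright near the centre of the square tray (around (460,350) in the crop), and nothing else has moved. The gripper is above the second eyepiece.

>>> step_arm:
  targets: "0.2 -0.002 0 -0.05 0 0 0; 0.2 -0.002 0 -0.1 0 0 0; 0.2 -0.002 0 -0.15 0 0 0; 0.2 -0.002 0 -0.188 0 0 0; 0.2 -0.002 0 -0.188 0 0 0; 0.2 -0.002 0 -0.188 0 0 0; -0.7 -0.002 0 -0.188 0 0 0; -0.7 -0.002 0 -0.188 0 0 0; -0.7 -0.002 0 -0.188 0 0 0; -0.7 -0.002 0 -0.188 0 0 0"

```text
clock: 7.17
eef_pos: [0.4552, -0.01, 0.0284]
tool_rot: [0.993, 0.118, 0.002, 0.0]
ft_force: [0.8, 0.8, 4.7]
grip_width: 0.0216
grasp_force: 58.6
```

>>> step_arm:
  targets: "-0.7 0 0 0 0 0 0; -0.7 0 0 0 0 0 0; -0.7 0 0 0 0 0 0; -0.7 0 0 0 0 0 0"

```text
clock: 7.5
eef_pos: [0.4552, -0.01, 0.0284]
tool_rot: [0.993, 0.118, 0.002, 0.0]
ft_force: [1.3, -0.4, 6.2]
grip_width: 0.0218
grasp_force: 58.6
```

>>> step_arm:
  targets: "-0.7 0 0 0.06 0 0 0; -0.7 0 0 0.12 0 0 0; -0.7 0 0 0.18 0 0 0; -0.7 0 0 0.2 0 0 0; -0.7 0 0 0.2 0 0 0"

```text
clock: 7.92
eef_pos: [0.4556, -0.0101, 0.1301]
tool_rot: [0.993, 0.118, 0.003, 0.001]
ft_force: [-0.5, 0.2, -0.9]
grip_width: 0.0217
grasp_force: 58.8
```

>>> step_arm:
  targets: "-0.7 0.29 -0.452 0 0 0 0; -0.7 0.29 -0.452 0 0 0 0; -0.7 0.29 -0.452 0 0 0 0; -0.7 0.29 -0.452 0 0 0 0; -0.7 0.29 -0.452 0 0 0 0; -0.7 0.29 -0.452 0 0 0 0; -0.7 0.29 -0.452 0 0 0 0; -0.7 0.29 -0.452 0 0 0 0; -0.7 0.29 -0.452 0 0 0 0; -0.7 0.29 -0.452 0 0 0 0"

```text
clock: 8.75
eef_pos: [0.5968, -0.2351, 0.125]
tool_rot: [0.993, 0.118, -0.002, -0.001]
ft_force: [-0.1, 0.1, -1.2]
grip_width: 0.0215
grasp_force: 59.1
```

>>> step_arm:
  targets: "-0.7 0 0 -0.04 0 0 0; -0.7 0 0 -0.08 0 0 0; -0.7 0 0 -0.12 0 0 0; -0.7 0 0 -0.15 0 0 0; -0.7 0 0 -0.15 0 0 0; -0.7 0 0 -0.15 0 0 0"

```text
clock: 9.25
eef_pos: [0.5968, -0.2343, 0.051]
tool_rot: [0.993, 0.119, -0.002, -0.001]
ft_force: [0.1, 0.4, -1.0]
grip_width: 0.0216
grasp_force: 59.1
```

Now about 18 mm above the floor height.

>>> step_arm:
  targets: "-0.7 0.004 0 -0.008 0 0 0; -0.7 0.004 0 -0.016 0 0 0; -0.7 0.004 0 -0.024 0 0 0; -0.7 0.004 0 -0.032 0 0 0; -0.7 0.004 0 -0.036 0 0 0; -0.7 0.004 0 -0.039 0 0 0; -0.7 0.004 0 -0.039 0 0 0; -0.7 0.004 0 -0.039 0 0 0"

```text
clock: 9.92
eef_pos: [0.6003, -0.2361, 0.0326]
tool_rot: [0.993, 0.118, 0.0, -0.0]
ft_force: [-0.7, 0.7, 1.0]
grip_width: 0.0217
grasp_force: 59.3
```

>>> step_arm:
  targets: "0.1 0 0 0 0 0 0; 0.1 0 0 0 0 0 0; 0.1 0 0 0 0 0 0; 0.1 0 0 0 0 0 0; 0.1 0 0 0.06 0 0 0; 0.1 0 0 0.12 0 0 0; 0.1 0 0 0.18 0 0 0; 0.1 0 0 0.22 0 0 0; 0.1 0 0 0.22 0 0 0; 0.1 0 0 0.22 0 0 0"

```text
clock: 10.75
eef_pos: [0.6015, -0.2365, 0.1442]
tool_rot: [0.993, 0.118, 0.002, 0.001]
ft_force: [0.3, -0.3, -0.7]
grip_width: 0.0468
grasp_force: 0.0
```

>>> step_arm:
  targets: "0.2 -0.276 0.662 -0.03 0 0 0; 0.2 -0.276 0.662 -0.03 0 0 0; 0.2 -0.276 0.662 -0.03 0 0 0; 0.2 -0.276 0.662 -0.03 0 0 0; 0.2 -0.276 0.662 -0.03 0 0 0; 0.2 -0.276 0.662 -0.03 0 0 0; 0.2 -0.276 0.662 -0.03 0 0 0; 0.2 -0.276 0.662 -0.03 0 0 0; 0.2 -0.276 0.662 -0.03 0 0 0; 0.2 -0.276 0.662 -0.03 0 0 0"

```text
clock: 11.58
eef_pos: [0.4585, 0.0985, 0.1254]
tool_rot: [0.993, 0.121, -0.003, -0.001]
ft_force: [-0.2, -1.0, 0.5]
grip_width: 0.0511
grasp_force: 0.0
```

>>> step_arm:
  targets: "0.2 0 0 0 0 0 0; 0.2 0 0 0 0 0 0"

```text
clock: 11.75
eef_pos: [0.4619, 0.0946, 0.1264]
tool_rot: [0.993, 0.118, -0.001, 0.0]
ft_force: [0.4, -0.4, 0.6]
grip_width: 0.0514
grasp_force: 0.0
```

Run:
```python
from workcell import bot
import cv2
cv2.imwrite("pics/p3.png",cv2.convertScaleAbs(cv2.resize(bot.camera("scene")[60:360,130:470,::-1],None,fx=2,fy=2,interpolation=cv2.INTER_CUBIC),alpha=1.5))
```

```text
(no output)
```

View pics/p3.png

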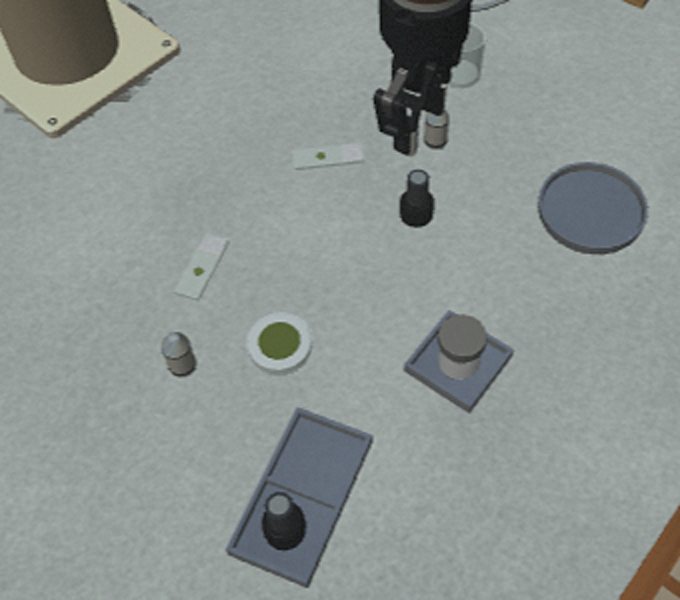

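The first eyepiece stands upright in the lower bay (around (283,525)), and everything else is in place. Next is the other eyepiece, at (417,200).

>>> step_arm:
  targets: "0.2 0 0 -0.05 0 0 0; 0.2 0 0 -0.1 0 0 0; 0.2 0 0 -0.15 0 0 0; 0.2 0 0 -0.198 0 0 0; 0.2 0 0 -0.198 0 0 0; 0.2 0 0 -0.198 0 0 0; -0.7 0 0 -0.198 0 0 0; -0.7 0 0 -0.198 0 0 0; -0.7 0 0 -0.198 0 0 0; -0.7 0 0 -0.198 0 0 0"

```text
clock: 12.63
eef_pos: [0.464, 0.095, 0.03]
tool_rot: [0.993, 0.118, 0.002, 0.0]
ft_force: [0.1, -0.4, 4.4]
grip_width: 0.0217
grasp_force: 58.6
```

>>> step_arm:
  targets: "-0.7 0 0 0 0 0 0; -0.7 0 0 0 0 0 0; -0.7 0 0 0 0 0 0"

```text
clock: 12.88
eef_pos: [0.464, 0.095, 0.03]
tool_rot: [0.993, 0.118, 0.002, 0.0]
ft_force: [-0.1, -1.4, 6.2]
grip_width: 0.0214
grasp_force: 58.7
```

>>> step_arm:
  targets: "-0.7 0 0 0.06 0 0 0; -0.7 0 0 0.12 0 0 0; -0.7 0 0 0.18 0 0 0; -0.7 0 0 0.2 0 0 0; -0.7 0 0 0.2 0 0 0"

```text
clock: 13.3
eef_pos: [0.4647, 0.0957, 0.1319]
tool_rot: [0.993, 0.118, 0.004, -0.0]
ft_force: [0.1, 0.1, -0.6]
grip_width: 0.0218
grasp_force: 58.9
```

>>> step_arm:
  targets: "-0.7 0.226 -0.534 0 0 0 0; -0.7 0.226 -0.534 0 0 0 0; -0.7 0.226 -0.534 0 0 0 0; -0.7 0.226 -0.534 0 0 0 0; -0.7 0.226 -0.534 0 0 0 0; -0.7 0.226 -0.534 0 0 0 0; -0.7 0.226 -0.534 0 0 0 0; -0.7 0.226 -0.534 0 0 0 0; -0.7 0.226 -0.534 0 0 0 0; -0.7 0.226 -0.534 0 0 0 0"

```text
clock: 14.13
eef_pos: [0.574, -0.1716, 0.1265]
tool_rot: [0.993, 0.118, -0.002, -0.001]
ft_force: [0.6, 0.7, -0.6]
grip_width: 0.0216
grasp_force: 59.2
```

>>> step_arm:
  targets: "-0.7 0 0 -0.04 0 0 0; -0.7 0 0 -0.08 0 0 0; -0.7 0 0 -0.12 0 0 0; -0.7 0 0 -0.15 0 0 0; -0.7 0 0 -0.15 0 0 0; -0.7 0 0 -0.15 0 0 0"

```text
clock: 14.63
eef_pos: [0.5739, -0.1701, 0.0524]
tool_rot: [0.993, 0.119, -0.002, -0.001]
ft_force: [-0.4, 0.4, -0.6]
grip_width: 0.022
grasp_force: 59.2
```

>>> step_arm:
  targets: "-0.7 0.002 0 -0.008 0 0 0; -0.7 0.002 0 -0.016 0 0 0; -0.7 0.002 0 -0.024 0 0 0; -0.7 0.002 0 -0.032 0 0 0; -0.7 0.002 0 -0.036 0 0 0; -0.7 0.002 0 -0.039 0 0 0; -0.7 0.002 0 -0.039 0 0 0; -0.7 0.002 0 -0.039 0 0 0"

```text
clock: 15.3
eef_pos: [0.5762, -0.1721, 0.0341]
tool_rot: [0.993, 0.118, 0.0, -0.0]
ft_force: [-1.0, 0.7, 1.3]
grip_width: 0.0216
grasp_force: 59.4
```

>>> step_arm:
  targets: "0.1 0 0 0 0 0 0; 0.1 0 0 0 0 0 0; 0.1 0 0 0 0 0 0; 0.1 0 0 0 0 0 0; 0.1 0 0 0.06 0 0 0; 0.1 0 0 0.12 0 0 0; 0.1 0 0 0.18 0 0 0; 0.1 0 0 0.22 0 0 0; 0.1 0 0 0.22 0 0 0; 0.1 0 0 0.22 0 0 0"

```text
clock: 16.13
eef_pos: [0.5774, -0.1724, 0.1455]
tool_rot: [0.993, 0.118, 0.002, 0.001]
ft_force: [-0.0, -0.1, -0.6]
grip_width: 0.0471
grasp_force: 0.0
```

>>> step_arm:
  targets: "0.2 -0.325 -0.03 -0.05 0 0 0; 0.2 -0.325 -0.03 -0.05 0 0 0; 0.2 -0.325 -0.03 -0.05 0 0 0; 0.2 -0.325 -0.03 -0.05 0 0 0; 0.2 -0.325 -0.03 -0.05 0 0 0; 0.2 -0.325 -0.03 -0.05 0 0 0; 0.2 -0.325 -0.03 -0.05 0 0 0; 0.2 -0.325 -0.03 -0.05 0 0 0"

```text
clock: 16.8
eef_pos: [0.4154, -0.1875, 0.1189]
tool_rot: [0.993, 0.118, 0.001, 0.0]
ft_force: [0.4, 0.1, 0.8]
grip_width: 0.0513
grasp_force: 0.0
```

Run:
```python
from workcell import bot
import cv2
cv2.imwrite("pics/p4.png",cv2.convertScaleAbs(cv2.resize(bot.camera("scene")[60:360,130:470,::-1],None,fx=2,fy=2,interpolation=cv2.INTER_CUBIC),alpha=1.5))
```

```text
(no output)
```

View pics/p4.png

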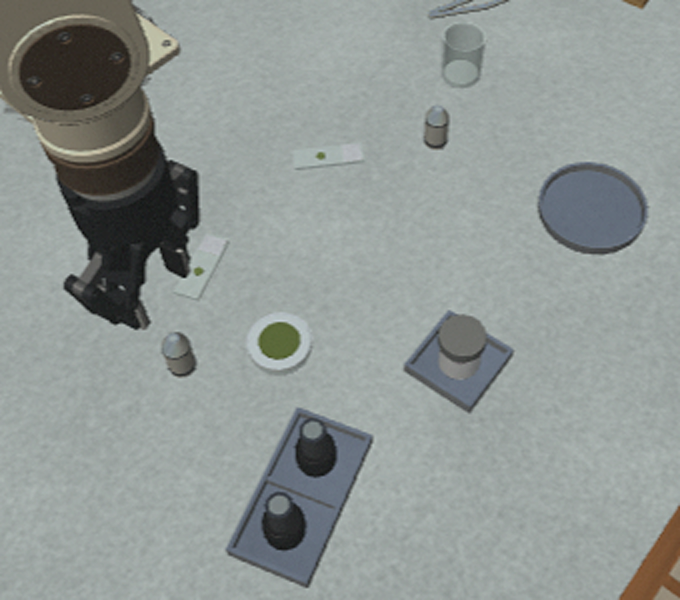

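Both eyepieces stand upright in their bays ((315,450) and (283,525)). The gripper is over the objective at (178,352).

>>> step_arm:
  targets: "0.2 0 0 -0.05 0 0 0; 0.2 0 0 -0.1 0 0 0; 0.2 0 0 -0.15 0 0 0; 0.2 0 0 -0.19 0 0 0; 0.2 0 0 -0.204 0 0 0; 0.2 0 0 -0.204 0 0 0; 0.2 0 0 -0.204 0 0 0; -0.7 0 0 -0.204 0 0 0; -0.7 0 0 -0.204 0 0 0; -0.7 0 0 -0.204 0 0 0"

```text
clock: 17.68
eef_pos: [0.4153, -0.1877, 0.0184]
tool_rot: [0.993, 0.118, 0.002, 0.001]
ft_force: [-0.1, -0.3, 4.6]
grip_width: 0.0242
grasp_force: 58.8
```

>>> step_arm:
  targets: "-0.7 0 0 0 0 0 0; -0.7 0 0 0 0 0 0; -0.7 0 0 0 0 0 0; -0.7 0 0 0 0 0 0"

```text
clock: 18.02
eef_pos: [0.4153, -0.1877, 0.0184]
tool_rot: [0.993, 0.118, 0.002, 0.001]
ft_force: [0.1, -0.5, 6.4]
grip_width: 0.0242
grasp_force: 58.9
```

>>> step_arm:
  targets: "-0.7 0 0 0.06 0 0 0; -0.7 0 0 0.12 0 0 0; -0.7 0 0 0.18 0 0 0; -0.7 0 0 0.22 0 0 0; -0.7 0 0 0.22 0 0 0"

```text
clock: 18.43
eef_pos: [0.4168, -0.1885, 0.1316]
tool_rot: [0.993, 0.118, 0.004, 0.002]
ft_force: [0.3, -0.6, -1.8]
grip_width: 0.0242
grasp_force: 59.3
```

>>> step_arm:
  targets: "-0.7 0.406 0.812 0 0 0 0; -0.7 0.406 0.812 0 0 0 0; -0.7 0.406 0.812 0 0 0 0; -0.7 0.406 0.812 0 0 0 0; -0.7 0.406 0.812 0 0 0 0; -0.7 0.406 0.812 0 0 0 0; -0.7 0.406 0.812 0 0 0 0; -0.7 0.406 0.812 0 0 0 0; -0.7 0.406 0.812 0 0 0 0; -0.7 0.406 0.812 0 0 0 0"

```text
clock: 19.27
eef_pos: [0.6034, 0.1711, 0.1256]
tool_rot: [0.991, 0.135, -0.002, -0.007]
ft_force: [0.5, -0.3, -0.4]
grip_width: 0.024
grasp_force: 59.3
```

>>> step_arm:
  targets: "-0.7 0 0 0 0 0 0; -0.7 0 0 0 0 0 0; -0.7 0 0 0 0 0 0"

```text
clock: 19.52
eef_pos: [0.6029, 0.1667, 0.1254]
tool_rot: [0.991, 0.132, -0.002, -0.006]
ft_force: [0.1, 0.2, -1.2]
grip_width: 0.0239
grasp_force: 59.3
```

>>> step_arm:
  targets: "-0.7 0.032 0.102 0 0 0 0; -0.7 0.032 0.102 0 0 0 0; -0.7 0.032 0.102 0 0 0 0; -0.7 0.032 0.102 -0.05 0 0 0; -0.7 0.032 0.102 -0.1 0 0 0; -0.7 0.032 0.102 -0.15 0 0 0; -0.7 0.032 0.102 -0.17 0 0 0; -0.7 0.032 0.102 -0.17 0 0 0; -0.7 0.032 0.102 -0.17 0 0 0"

```text
clock: 20.27
eef_pos: [0.625, 0.1997, 0.042]
tool_rot: [0.989, 0.148, -0.003, -0.013]
ft_force: [-0.2, -0.3, -0.8]
grip_width: 0.0243
grasp_force: 59.3
```

Run:
```python
from workcell import bot
import cv2
from scipy.spatial.transform import Rotation as R
o=bot.get_obs();print(o['eef_pos'],o['joint_pos'].round(3) if hasattr(o['joint_pos'],'round') else o['joint_pos'],R.from_quat(o['tool_rot']).as_matrix().round(3))
cv2.imwrite("pics/p5.png",cv2.convertScaleAbs(cv2.resize(bot.camera("scene")[60:360,230:570,::-1],None,fx=2,fy=2,interpolation=cv2.INTER_CUBIC),alpha=1.5))
```

```text
[0.62498587 0.19973235 0.04203887] [0.297 0.675 0.181 1.077 0.027 3.141] [[ 0.956  0.293 -0.009]
 [ 0.293 -0.956  0.026]
 [-0.001 -0.027 -1.   ]]
```

View pics/p5.png

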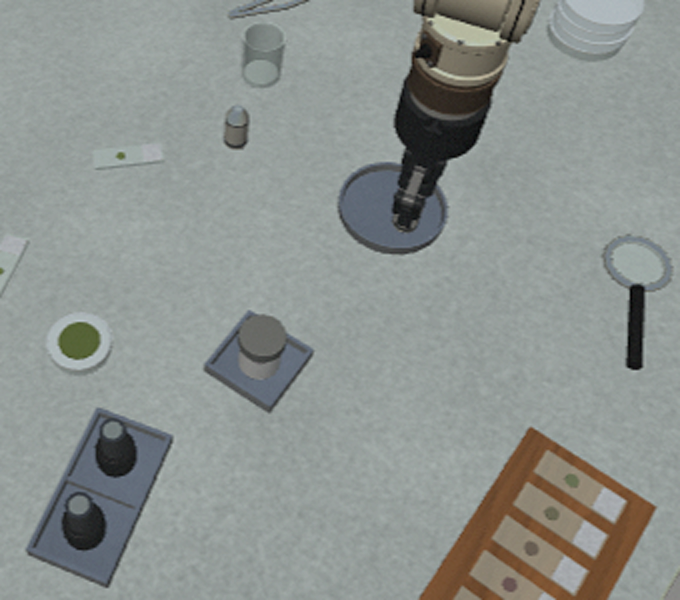

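Joint 6 is at its upper limit. I'll raise a little and yaw about 28° counterclockwise to free it.

>>> step_arm:
  targets: "-0.7 0 0 0.04 0 0 0.15; -0.7 0 0 0.04 0 0 0.3; -0.7 0 0 0.04 0 0 0.45; -0.7 0 0 0.04 0 0 0.6; -0.7 0 0 0.04 0 0 0.6; -0.7 0 0 0.04 0 0 0.6"

```text
clock: 20.82
eef_pos: [0.6266, 0.2009, 0.0639]
tool_rot: [0.927, 0.374, -0.004, -0.012]
ft_force: [-0.6, -1.0, -2.3]
grip_width: 0.0238
grasp_force: 59.4
```

Run:
```python
from workcell import bot
from scipy.spatial.transform import Rotation as R
o=bot.get_obs();M=R.from_quat(o['tool_rot']).as_matrix();print(o['eef_pos'],o['joint_pos'],M.round(3))
import numpy as np
print('tilt fix /(pi/4):',np.cross(M[:,2],[0,0,-1])/(np.pi/4))
```

```text
[0.6266196  0.20094875 0.06390158] [0.29912056 0.665332   0.22360897 1.13837272 0.02429763 2.67360854] [[ 0.72   0.694 -0.016]
 [ 0.694 -0.72   0.02 ]
 [ 0.003 -0.026 -1.   ]]
tilt fix /(pi/4): [-0.02607203 -0.02042666 -0.        ]
```

>>> step_arm:
  targets: "-0.7 -0.027 0.064 0 -0.026 -0.02 0; -0.7 -0.027 0.064 0 -0.026 -0.02 0; -0.7 -0.027 0.064 0 -0.026 -0.02 0; -0.7 -0.027 0.064 -0.025 -0.026 -0.02 0; -0.7 -0.027 0.064 -0.05 -0.026 -0.02 0; -0.7 -0.027 0.064 -0.05 -0.026 -0.02 0; -0.7 -0.027 0.064 -0.05 -0.026 -0.02 0"

```text
clock: 21.4
eef_pos: [0.6115, 0.232, 0.0364]
tool_rot: [0.927, 0.375, -0.003, -0.0]
ft_force: [0.7, -0.5, 0.1]
grip_width: 0.024
grasp_force: 59.5
```

>>> step_arm:
  targets: "-0.7 0 0 -0.008 0 0 0; -0.7 0 0 -0.016 0 0 0; -0.7 0 0 -0.022 0 0 0; -0.7 0 0 -0.026 0 0 0; -0.7 0 0 -0.028 0 0 0; -0.7 0 0 -0.03 0 0 0; -0.7 0 0 -0.03 0 0 0; -0.7 0 0 -0.03 0 0 0"

```text
clock: 22.07
eef_pos: [0.6119, 0.2326, 0.0225]
tool_rot: [0.927, 0.376, -0.002, -0.0]
ft_force: [-2.6, -1.0, 3.4]
grip_width: 0.024
grasp_force: 59.9
```

>>> step_arm:
  targets: "0.1 0 0 0 0 0 0; 0.1 0 0 0 0 0 0; 0.1 0 0 0 0 0 0; 0.1 0 0 0 0 0 0; 0.1 0 0 0.06 0 0 0; 0.1 0 0 0.12 0 0 0; 0.1 0 0 0.18 0 0 0; 0.1 0 0 0.2 0 0 0; 0.1 0 0 0.2 0 0 0; 0.1 0 0 0.2 0 0 0"

```text
clock: 22.9
eef_pos: [0.6121, 0.2328, 0.1219]
tool_rot: [0.927, 0.376, -0.001, -0.0]
ft_force: [-1.0, 0.6, -0.1]
grip_width: 0.0471
grasp_force: 0.0
```

>>> step_arm:
  targets: "0.2 -0.4 -0.098 0 0 0 0; 0.2 -0.4 -0.098 0 0 0 0; 0.2 -0.4 -0.098 0 0 0 0; 0.2 -0.4 -0.098 0 0 0 0; 0.2 -0.4 -0.098 0 0 0 0; 0.2 -0.4 -0.098 0 0 0 0; 0.2 -0.4 -0.098 0 0 0 0; 0.2 -0.4 -0.098 0 0 0 0; 0.2 -0.4 -0.098 0 0 0 0"

```text
clock: 23.65
eef_pos: [0.4132, 0.1842, 0.1215]
tool_rot: [0.927, 0.375, -0.002, -0.0]
ft_force: [1.2, -0.0, 0.3]
grip_width: 0.051
grasp_force: 0.0
```

Run:
```python
from workcell import bot
import cv2
print(bot.get_obs()['joint_pos'])
cv2.imwrite("pics/p6.png",cv2.convertScaleAbs(cv2.resize(bot.camera("scene")[60:260,280:520,::-1],None,fx=3,fy=3,interpolation=cv2.INTER_CUBIC),alpha=1.5))
```

```text
[ 4.18831818e-01  2.32745824e-01 -3.07189039e-01  1.03388654e+00
  6.07827229e-04  2.79058816e+00]
```

View pics/p6.png

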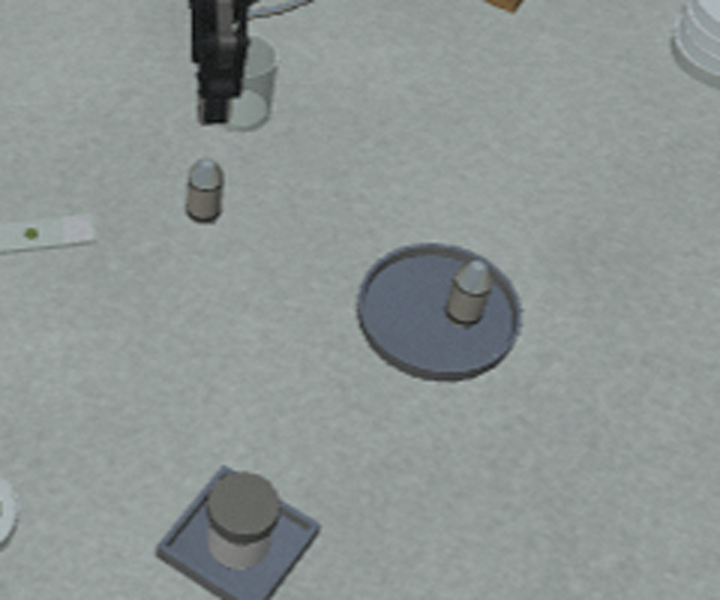

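The objective stands upright in the dish (foot at about (465,318), dish centre about (440,313)). The gripper is over the last one, at (205,190).

>>> step_arm:
  targets: "0.2 0 0 -0.05 0 0 0; 0.2 0 0 -0.1 0 0 0; 0.2 0 0 -0.15 0 0 0; 0.2 0 0 -0.19 0 0 0; 0.2 0 0 -0.207 0 0 0; 0.2 0 0 -0.207 0 0 0; 0.2 0 0 -0.207 0 0 0; -0.7 0 0 -0.207 0 0 0; -0.7 0 0 -0.207 0 0 0; -0.7 0 0 -0.207 0 0 0"

```text
clock: 24.53
eef_pos: [0.4134, 0.1844, 0.0198]
tool_rot: [0.927, 0.376, -0.0, -0.0]
ft_force: [0.5, 0.3, 3.5]
grip_width: 0.0241
grasp_force: 58.8
```

>>> step_arm:
  targets: "-0.7 0 0 0 0 0 0; -0.7 0 0 0 0 0 0; -0.7 0 0 0 0 0 0; -0.7 0 0 0 0 0 0"

```text
clock: 24.87
eef_pos: [0.4134, 0.1844, 0.0198]
tool_rot: [0.927, 0.376, 0.0, -0.0]
ft_force: [-1.4, 0.6, 6.5]
grip_width: 0.0242
grasp_force: 59.0
```

>>> step_arm:
  targets: "-0.7 0 0 0.06 0 0 0; -0.7 0 0 0.12 0 0 0; -0.7 0 0 0.18 0 0 0; -0.7 0 0 0.2 0 0 0; -0.7 0 0 0.2 0 0 0"

```text
clock: 25.28
eef_pos: [0.4142, 0.1847, 0.1216]
tool_rot: [0.927, 0.376, 0.002, -0.0]
ft_force: [0.1, -0.3, -2.0]
grip_width: 0.024
grasp_force: 59.1
```

>>> step_arm:
  targets: "-0.7 0.332 0.035 0 0 0 0; -0.7 0.332 0.035 0 0 0 0; -0.7 0.332 0.035 0 0 0 0; -0.7 0.332 0.035 0 0 0 0; -0.7 0.332 0.035 0 0 0 0; -0.7 0.332 0.035 0 0 0 0; -0.7 0.332 0.035 0 0 0 0; -0.7 0.332 0.035 0 0 0 0"

```text
clock: 25.95
eef_pos: [0.5761, 0.2008, 0.1173]
tool_rot: [0.927, 0.376, -0.003, -0.0]
ft_force: [0.1, -0.5, -1.3]
grip_width: 0.0238
grasp_force: 59.2
```

>>> step_arm:
  targets: "-0.7 0 0 -0.04 0 0 0; -0.7 0 0 -0.08 0 0 0; -0.7 0 0 -0.12 0 0 0; -0.7 0 0 -0.15 0 0 0; -0.7 0 0 -0.15 0 0 0; -0.7 0 0 -0.15 0 0 0"

```text
clock: 26.45
eef_pos: [0.5762, 0.201, 0.0434]
tool_rot: [0.927, 0.376, -0.003, -0.0]
ft_force: [-0.2, 0.7, -0.9]
grip_width: 0.0238
grasp_force: 59.2
```

>>> step_arm:
  targets: "-0.7 0.004 0 -0.01 0 0 0; -0.7 0.004 0 -0.02 0 0 0; -0.7 0.004 0 -0.028 0 0 0; -0.7 0.004 0 -0.034 0 0 0; -0.7 0.004 0 -0.038 0 0 0; -0.7 0.004 0 -0.041 0 0 0; -0.7 0.004 0 -0.041 0 0 0; -0.7 0.004 0 -0.041 0 0 0"

```text
clock: 27.12
eef_pos: [0.5799, 0.2012, 0.0239]
tool_rot: [0.927, 0.376, -0.002, -0.0]
ft_force: [-2.3, -1.3, 4.3]
grip_width: 0.0239
grasp_force: 59.9
```

>>> step_arm:
  targets: "0.1 0 0 0 0 0 0; 0.1 0 0 0 0 0 0; 0.1 0 0 0 0 0 0; 0.1 0 0 0 0 0 0; 0.1 0 0 0.06 0 0 0; 0.1 0 0 0.12 0 0 0; 0.1 0 0 0.18 0 0 0; 0.1 0 0 0.24 0 0 0; 0.1 0 0 0.24 0 0 0; 0.1 0 0 0.24 0 0 0"

```text
clock: 27.95
eef_pos: [0.5817, 0.2018, 0.1455]
tool_rot: [0.927, 0.376, 0.001, -0.0]
ft_force: [-1.1, -0.6, 0.5]
grip_width: 0.0469
grasp_force: 0.0
```

>>> step_arm:
  targets: "0.1 -0.35 -0.2 0 0 0 0; 0.1 -0.35 -0.2 0 0 0 0; 0.1 -0.35 -0.2 0 0 0 0; 0.1 -0.35 -0.2 0 0 0 0; 0.1 -0.35 -0.2 0 0 0 0; 0.1 -0.35 -0.2 0 0 0 0; 0.1 -0.35 -0.2 0 0 0 0; 0.1 -0.35 -0.2 0 0 0 0"

```text
clock: 28.62
eef_pos: [0.4053, 0.1012, 0.1425]
tool_rot: [0.927, 0.375, -0.002, -0.0]
ft_force: [0.6, 0.8, 0.4]
grip_width: 0.0467
grasp_force: 0.0
```

Run:
```python
from workcell import bot
import cv2
cv2.imwrite("pics/p7.png",cv2.convertScaleAbs(cv2.resize(bot.camera("scene")[60:360,140:480,::-1],None,fx=2,fy=2,interpolation=cv2.INTER_CUBIC),alpha=1.5))
```

```text
(no output)
```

View pics/p7.png

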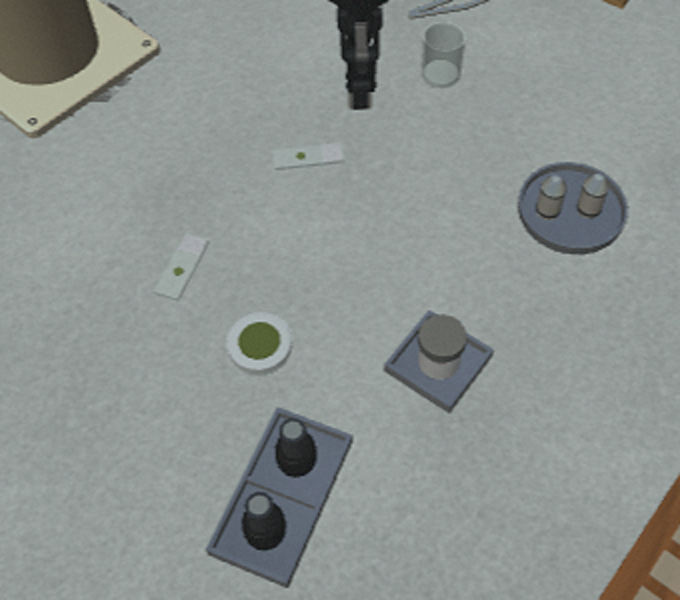

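All five parts are upright in their trays: objectives at (551,205) and (592,203), pot at (440,350), eyepieces at (296,450) and (264,525). The beaker and petri dish haven't moved, and the gripper is clear.

```bash
python3 -c "
from workcell import bot
print(bot.job_done())"
```

```text
the job is handed in; nothing more can be done
None
```

I handed the job in at about 29 s: the last camera picture shows one eyepiece in each twin-tray bay, both objectives in the round dish and the pot in the square tray, all upright, with the beaker and petri dish unmoved; the hand-in call returned no verdict.

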